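# Drive out the lock pin and free the soap bottle

## Task

The lock pin of the soap dispenser is stuck: take the drift punch from its rest, push the pin out from its plain end until it drops into the soap dish, using the punch and never your fingers on the pin. Lay the punch back in its rest as it lay, then lift the freed bottle straight up out of the dock and set it down gently, upright, in the middle of the bamboo tray. Leave the dish, tumbler, hairbrush and jar where they are.

Things in the scene. Friction and masses are not known exactly. Their poses are not given: they have to be found in the camera images.
- dock: Dispenser dock fixed to the counter, place and yaw vary. Dark steel well 80 x 80 mm, walls 40 mm high, 6 mm thick, floor 8 mm; origin on the counter under the well's centre, z up. On its +x side two chrome lock cheeks (x 36 to 75 mm, tops at z 94) at y 0 to 10 and y 26 to 52 mm, open slot between, free below z 52; a 17 mm square hole (x 47.5 to 64.5, z 68 to 85 mm) runs through both along y.
- lock_entry (a point): Point on the pin's axis in the lock's entry face, at the pin's plain end: dock frame (56, 0, 75) mm. Drive from here along the dock's +y; the space before it (dock -y) is free.
- lock_exit (a point): Point on the pin's axis in the lock's exit face: dock frame (56, 52, 75) mm. A sprung brass shoe in the top of the second cheek (y 36 to 48 mm) presses on the pin: 6 to 16 N slide it, until its tail passes the shoe and it falls. With the punch tip 4 mm beyond this point the pin is out. The shoe stays 81 mm or more above the counter, clear of the punch.
- pin: Loose brass lock pin, 14 mm diameter, 70 mm long with its red head (22 mm diameter, 8 mm thick), 80 g. Origin at the middle of its length on its axis; its y axis points to the head. At the start it lies along the dock's +y in the lock, plain end within 4 mm of the entry face, red head standing out beyond the exit face.
- bottle: Teal refill bottle 60 x 60 mm, shoulder 80 mm high, white square cap, 34 x 34 mm, from 80 to 120 mm; 0.15 to 0.3 kg. Origin under its centre, axes as the dock's. On the well's floor, 4 mm play. A white lug on its +x side (y 14 to 22, z 46 to 56 mm, out to x = 68) sits in the lock's slot under the pin, which holds the bottle in. Its lug is free after 45 mm; lift 110 mm to pass over the lock.
- bottle_cap (a point): Point in the cap on the bottle's axis, 107 mm above its underside: where to grip, from above. Fingers closing along the dock's y keep clear of the lock cheeks.
- punch: Drift punch 190 mm long: black square handle 20 x 20 mm (x -65 to 20 mm), then a steel shaft of 8 mm diameter to the flat tip at x = 125 mm. Origin on its axis in the middle of a yellow band, the place to grip; x points to the tip. Lies level in the rest, axis 34 mm above the counter, tip roughly to the robot's left (+y). 0.12 kg.
- punch_tip (a point): Centre of the punch's flat tip.
- rest: Chrome rest fixed to the counter, place and yaw vary: base 160 x 50 x 8 mm, two notched posts; origin on the counter, x along the lying punch to its tip. Handle notch 26 mm wide (x -58 to -42, floor 24, sides to 38 mm high), shaft notch 16 mm wide (x 60 to 72, floor 30, sides to 40 mm). The punch's origin belongs at (0, 0, 34) mm.
- dish: Cream ceramic soap dish, loose, 96 x 150 mm, 26 mm high, walls and floor 6 mm, open on top. Origin at the centre of its underside, long side along y. It stands ready under the exit of the lock, about 0.45 kg.
- tray: Bamboo tray, fixed to the counter, flat square slab 150 x 150 x 10 mm, no rim, place and yaw vary; origin at the centre of its underside.
- tumbler: Clear glass tumbler, 72 mm across, 95 mm high, bystander. Origin under its centre.
- hairbrush: Bamboo hairbrush lying bristles up, 195 x 58 mm, 35 mm high, bystander. Origin near its middle, handle along its -x.
- jar: Amber glass jar, 64 mm across, 60 mm high, bystander. Origin under its centre.

How it is judged:
On the way, in this order (a step that is already met when the one before it is completed fails the run):
1. the punch is driving the pin: the pin has moved more than 12 mm towards the exit with the punch pressing on it (y of pin in the frame of dock between 0.048 and 0.09 m and z of pin in the frame of dock above 0.06 m and contact force between punch and pin above 1 N), for 0.1 s.
2. the pin lies in the soap dish (x of pin in the frame of dish between -0.043 and 0.043 m and y of pin in the frame of dish between -0.07 and 0.07 m and z of pin in the frame of dish between 0 and 0.035 m and linear speed of pin below 0.05 m/s), for 0.2 s.
3. the punch lies released in its rest, the bottle still in the dock (x of punch in the frame of rest between -0.015 and 0.015 m and y of punch in the frame of rest between -0.007 and 0.007 m and z of punch in the frame of rest between 0.028 and 0.039 m and angle between the x axis of punch and the x axis of rest, either way round below 0.12 rad and linear speed of punch below 0.03 m/s and contact force between the fingers and punch below 0.05 N and horizontal distance between bottle and dock below 0.02 m), for 0.1 s.
At the end, for the whole second after the job is handed in: Pin at rest in the dish (middle under 35 mm above its underside); punch lying down in both notches of its rest, within 15 mm lengthwise, 7 mm sideways, 0.12 rad; bottle upright (0.08 rad) and still on the tray, axis within 35 mm of its centre (all of step 2 and x of punch in the frame of rest between -0.015 and 0.015 m and y of punch in the frame of rest between -0.007 and 0.007 m and z of punch in the frame of rest between 0.028 and 0.039 m and angle between the x axis of punch and the x axis of rest, either way round below 0.12 rad and linear speed of each of punch, bottle below 0.03 m/s and horizontal distance between bottle and tray below 0.035 m and z of bottle in the frame of tray between 0.005 and 0.014 m and angle between bottle's own z axis and vertical below 0.08 rad); the robot touches nothing.
It fails at once if the gripper or arm touches the pin (contact force between any of the fingers, the arm and pin above 0.5 N).
It fails at once if the bottle is let go more than 20 mm above the tray (contact force between the fingers and bottle below 0.05 N and z of bottle in the frame of tray above 0.03 m and horizontal distance between bottle and tray below 0.12 m).
It fails at once if the soap dish is moved more than 25 mm (distance of dish from where it was at the start of the episode above 0.025 m).
It fails at once if the tumbler, hairbrush or jar is moved more than 25 mm or tipped (distance of any of tumbler, hairbrush, jar from where it was at the start of the episode above 0.025 m or angle between any of tumbler, hairbrush, jar's own z axis and vertical above 0.3 rad).
It also fails if it takes over 58 s, if anything falls off the work surface, if the arm or the gripper's body presses on something with over 40 N, if the wrist force passes 120 N, or if a joint passes its speed limit or range.

## Robot

A 6-joint arm with a two-finger parallel gripper is mounted at the origin on the work surface. World frame = base frame: x ahead of the robot, y to its left, z up, the work surface at z = 0. Lengths are in m, angles in rad, forces in N, time in s.
With the tool pointing down it reaches from about 0.4 to 0.825 m from the base axis. Payload 7 kg.
Tool frame: the origin (TCP) lies at the very end of the fingers, on their centre line; the grasp point (between the pads) lies 19 mm behind it; z points along the fingers, y is the line along which they close (so a half turn about z gives the same grasp; the last joint's range is limited). The gripper opens to 88 mm and grips with 3 to 60 N. Pads are 19 mm wide; open, the fingers measure 130 mm over their backs; the gripper's body (78 mm by 193 mm) begins 47 mm behind the grasp point.
Start: joints at [-0.988, 0.359, 0.012, 0, -1.224, -0.288], TCP at [0.196, -0.646, 0.227] pointing down, gripper open.
Joint ranges: [-3.07, 3.07], [-1.43, 2.12], [-1.02, 1.25], [-3.03, 1.67], [-3.05, -0], [-3.03, 3.03]. Speed limits (rad/s): [2.39, 2.39, 3.01, 3.14, 3.14, 3.14].

## Interface

Orientations are given as [roll, pitch, yaw] about the fixed x, y, z axes, in that order (R = Rz(yaw) Ry(pitch) Rx(roll)).
In Python, from station import arm gives the robot as it stands.
- The arm moves only by the tool step_arm, never from a script. Its argument "rows" is a list of rows, each a list of 5 numbers: the shift along the world's x, y, z in m, then the turn about the world's z in rad, then the finger opening in m, from 0 to 0.0876. In form: [[x, y, z, spin, gripper], ...]. A call has 1 to 20 rows; each row is the pose to reach, as a shift and turn from the pose commanded when the call began; what a row does not reach only later rows make up. A row lasts 1/10 s, in which the tool goes at most 50 mm and 8.59 degrees, less where a joint would pass 70% of its speed; a pose out of reach is approached as far as the arm can. A call with a gripper value outside its range is refused whole. The fingers move at their own pace and stop on an object; "newtons" is the grip in N (left out, the last holds). Time passes only in rows, so rows that repeat a pose let the fingers close. It gives the time, the measured TCP pose, the force, the opening and the grip force at its end, in the units of the state.
- arm.get_state(): the state, without advancing time (a new reading comes with each control period).
- arm.grab_frame(name): name is "side" or "top" or "wrist"; returns a dict with "color" (480x640x3 uint8, blue, green, red), "vfov" (degrees; the focal length in pixels is half the picture's height over the tangent of half this angle, whatever the lens; pixels are square), "cx", "cy" (the principal point, pixels), "rvec" (rotation vector, rad) and "tvec" (3), from world to camera coordinates, as OpenCV has them. Camera axes: x right, y down, z forward; pixel columns grow to the right and rows downward; lengths in m; the calibration is good to about 2 mm. The wrist camera is an equidistant fisheye: a pixel r from the principal point sees the ray r / f radians off the axis. A picture is of the moment at which its call begins. There is no depth.
- arm.job_done(): hands the job in; it is judged then, once.
The state is a dict: "t": time; "q": joint angles; "qd": joint speeds; "joint_efforts": joint torques, N m; "eef_pos": TCP position; "ee_rot": TCP orientation; "force": force on the tool from outside, world axes, zero at the start; "moment": the same for the moment, N m; "width": finger opening in m; "gripper_force": force on a finger pad.
Only numpy, scipy, OpenCV 4.12 (cv2) and the standard library are available. Lean on these libraries where they do the work, as an engineer would, in place of code of your own. Each camera call takes 0.05 s, during which the arm holds its last target. There are 200 camera calls.

## Working session

There is one attempt and no reset: what is moved stays moved. The work goes in short steps, Python scripts to look and compute and a tool call to move; the robot and the scene stay as the last step left them, time stands still between calls to the robot, and variables do not carry over. Pictures are saved under pics/ and viewed, at most 10 in all, crops included, and the job is handed in when it is done.

Besides the shell and the picture viewer there is one more tool, called after "Request:" as name([rows], argument=value, ...), one row to a line, values as JSON. step_arm: Moves the arm, as the interface text tells. Its arguments: {"type":"object","properties":{"rows":{"type":"array"},"newtons":{"type":"number"}},"required":["rows"]}

```bash
mkdir -p pics; ls
cat > h.py <<'E'
import numpy as np, cv2
from station import arm
def grab(n,save=None):
    f=arm.grab_frame(n)
    if save: cv2.imwrite('pics/'+save,f['color'])
    f['f']=240/np.tan(np.radians(f['vfov'])/2); f['R']=cv2.Rodrigues(np.array(f['rvec'],float))[0]; f['t']=np.array(f['tvec'],float).ravel()
    f['n']=n; return f
def ray(f,u,v):
    x,y=(u-f['cx'])/f['f'],(v-f['cy'])/f['f']
    if f['n']=='wrist':
        r=np.hypot(x,y); s=np.sin(r)/r if r>1e-9 else 1; d=np.array([x*s,y*s,np.cos(r)])
    else: d=np.array([x,y,1.])
    return -f['R'].T@f['t'], f['R'].T@d
def onz(f,u,v,z):
    c,d=ray(f,u,v); return (c+d*(z-c[2])/d[2])
def proj(f,p):
    q=f['R']@np.asarray(p,float)+f['t']
    if f['n']=='wrist':
        r=np.hypot(q[0],q[1]); th=np.arctan2(r,q[2]); k=th/max(r,1e-9); return np.array([f['cx']+f['f']*k*q[0],f['cy']+f['f']*k*q[1]])
    return np.array([f['cx']+f['f']*q[0]/q[2],f['cy']+f['f']*q[1]/q[2]])
E
python3 - <<'E'
from h import *
for n in('top','side'):
    f=grab(n,n+'0.png'); print(n,f['vfov'],f['cx'],f['cy'],-f['R'].T@f['t'],f['R'][2])
print(arm.get_state())
E
```

```text
pics
top 43.4805120496501 321.14422576625384 248.6591039551811 [ 0.39985237 -0.01194284  1.46592439] [ 0.15550248  0.00556374 -0.98781983]
side 50.496338383468384 309.27228505842055 242.60786829952698 [0.30983865 0.7192428  0.75585343] [ 0.28625737 -0.71642103 -0.63623708]
{'t': 0.1, 'q': array([-9.87903191e-01,  3.59288388e-01,  1.11673693e-02, -2.79358219e-04,
       -1.22407265e+00, -2.88125444e-01]), 'qd': array([-7.05441486e-05, -2.80249369e-03,  4.74308068e-03,  2.17300633e-04,
        1.42469990e-03, -1.19183652e-03]), 'joint_efforts': array([-1.77928672e-03, -5.84162414e+01,  2.93749470e+01,  7.01549694e+00,
        1.01886364e-02, -7.48207776e-05]), 'eef_pos': array([ 0.19596443, -0.64549297,  0.22574635]), 'ee_rot': array([ 3.14017828e+00, -1.45289350e-04, -2.84691997e+00]), 'force': array([ 0.79333843, -0.13010232, -0.53399112]), 'moment': array([ 0.0454792 ,  0.02594578, -0.01651016]), 'gripper_force': 0.0, 'width': 0.08767043287781372}
```

View pics/top0.png

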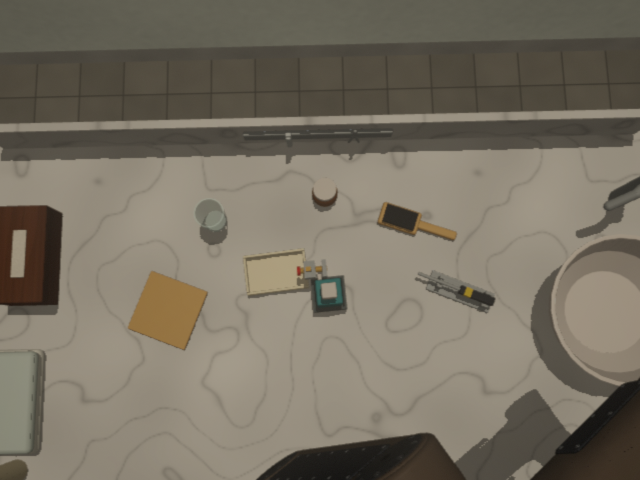

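View pics/side0.png

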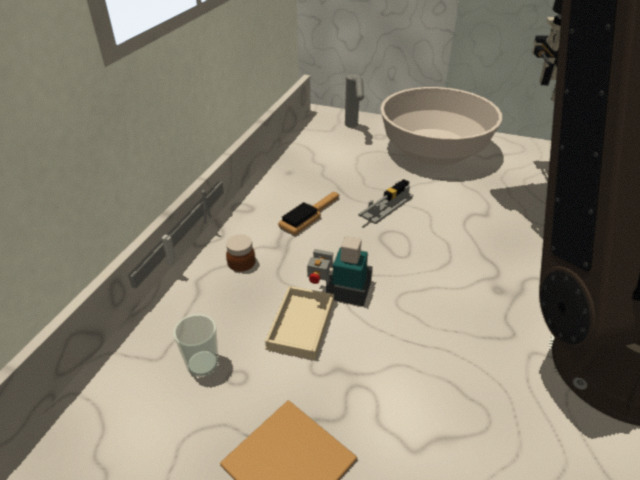

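The top view shows the punch with its yellow band near (469,293) and tip near (420,276). The dock and cap are near (329,291), the red pin head near (299,271) and the tray near (168,310). In the side view the pin head is at (314,278) and the cap at (351,250).

```bash
cat >> h.py <<'E'
def blobs(f,lo,hi,box=None,amin=8):
    hsv=cv2.cvtColor(f['color'],cv2.COLOR_BGR2HSV); m=cv2.inRange(hsv,np.array(lo),np.array(hi))
    if box: k=np.zeros_like(m); u0,v0,u1,v1=box; k[v0:v1,u0:u1]=255; m&=k
    n,l,s,c=cv2.connectedComponentsWithStats(m)
    o=[(s[i,4],c[i],(l==i).astype(np.uint8)) for i in range(1,n) if s[i,4]>=amin]
    return sorted(o,key=lambda a:-a[0])
E
python3 - <<'E'
from h import *
f=grab('top')
def show(name,bl,z):
    for a,c,m in bl[:2]:
        r=cv2.minAreaRect(cv2.findNonZero(m)); P=np.array([onz(f,*p,z)[:2] for p in cv2.boxPoints(r)])
        e=P[1]-P[0]; g=P[2]-P[1]
        print(name,a,c.round(1),onz(f,*c,z)[:2].round(4),'size',np.linalg.norm(e).round(3),np.linalg.norm(g).round(3),'yaw',np.degrees(np.arctan2(*e[::-1])).round(1),np.degrees(np.arctan2(*g[::-1])).round(1))
show('yellow',blobs(f,(20,150,120),(35,255,255),(400,250,520,330)),.044)
show('black',blobs(f,(0,0,0),(180,255,45),(440,250,520,330)),.044)
show('red',blobs(f,(0,150,80),(8,255,255),(280,250,330,300)),.075)
show('tray',blobs(f,(8,120,80),(22,255,255),(100,250,230,370)),.01)
show('teal',blobs(f,(80,100,30),(100,255,255),(300,260,360,330)),.088)
show('dish',blobs(f,(15,40,150),(35,140,255),(230,230,310,310)),.026)
show('cap',blobs(f,(0,0,110),(180,90,255),(318,280,342,303)),.128)
cv2.imwrite('pics/z.png',np.hstack([cv2.resize(f['color'][245:325,400:510],None,fx=3.6,fy=3.6,interpolation=2),cv2.resize(f['color'][240:320,250:360],None,fx=3.6,fy=3.6,interpolation=2)]))
E
```

```text
yellow 52 [468.1 291.9] [ 0.5125 -0.3485] size 0.019 0.015 yaw -21.5 -110.0
black 25 [481.  300.7] [ 0.4912 -0.3775] size 0.004 0.045 yaw -23.7 -112.1
red 19 [298.2 270.5] [0.5686 0.0505] size 0.005 0.016 yaw -91.3 179.1
tray 3716 [167.3 310. ] [0.4874 0.3709] size 0.15 0.149 yaw -20.7 -112.8
teal 125 [331.4 288.6] [ 0.5234 -0.0257] size 0.055 0.053 yaw -85.5 -175.8
teal 16 [318.6 299.5] [0.4992 0.0041] size 0.004 0.016 yaw -83.1 -173.0
dish 2659 [271.9 264.7] [0.59   0.1158] size 0.193 0.153 yaw -91.3 179.0
dish 63 [262.  304.7] [0.4941 0.1403] size 0.025 0.029 yaw -69.3 -158.7
cap 222 [328.7 289.6] [ 0.5178 -0.0193] size 0.033 0.033 yaw -84.9 -175.1
```

View pics/z.png

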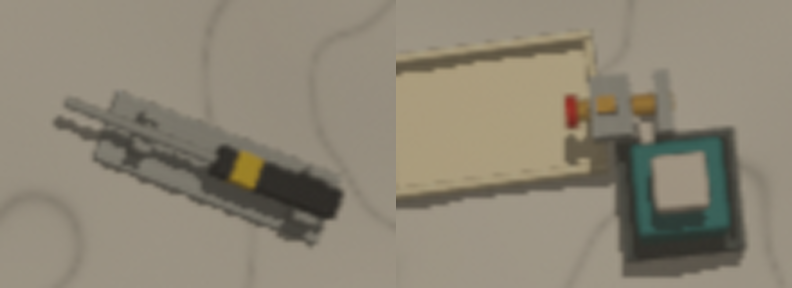

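The crop shows the lock with the red head at its left and the plain end near (660,103). The white cap is at (682,180), with dock yaw about 5°. The punch axis is about 69°. I'll move above the punch.

Request:
step_arm([
  [0.03, 0.03, 0.01, 0.1, 0.0876],
  [0.06, 0.06, 0.01, 0.2, 0.0876],
  [0.095, 0.09, 0.01, 0.3, 0.0876],
  [0.13, 0.12, 0.01, 0.4, 0.0876],
  [0.165, 0.155, 0.01, 0.5, 0.0876],
  [0.2, 0.19, 0.01, 0.6, 0.0876],
  [0.235, 0.22, 0, 0.7, 0.0876],
  [0.27, 0.255, -0.01, 0.8, 0.0876],
  [0.3, 0.28, -0.02, 0.9, 0.0876],
  [0.3165, 0.297, -0.03, 0.9, 0.0876],
  [0.3165, 0.297, -0.03, 0.9, 0.0876],
  [0.3165, 0.297, -0.03, 0.9, 0.0876],
])

```text
t: 1.35
eef_pos: [0.5126, -0.3483, 0.196]
ee_rot: [3.14, -0.0, -1.946]
force: [-0.3, 0.5, 0.0]
width: 0.0873
gripper_force: 0.0
```

Run:
```python
from h import *
f=grab('wrist','w1.png'); s=arm.get_state(); print(s['t'],s['eef_pos'],s['ee_rot'],s['q'])
print(-f['R'].T@f['t'],f['R'][2],f['vfov'])
for a,c,m in blobs(f,(20,150,100),(35,255,255))[:4]: print(a,c,onz(f,*c,.044))
print(proj(f,(.5125,-.3485,.044)))
```

```text
1.4 [ 0.51239189 -0.34896428  0.19650359] [ 3.14112677e+00 -1.81881592e-04 -1.94659118e+00] [-2.83257759e-01  2.89648313e-01 -1.58368888e-01  1.53134897e-04
 -1.12325983e+00 -9.26034428e-02]
[ 0.48493259 -0.41819944  0.35453494] [ 0.10173867  0.2629907  -0.95941917] 65.70646984690485
373 [317.85790885 229.88203753] [ 0.51174608 -0.34662819  0.044     ]
[316.24683981 228.22473183]
```

View pics/w1.png

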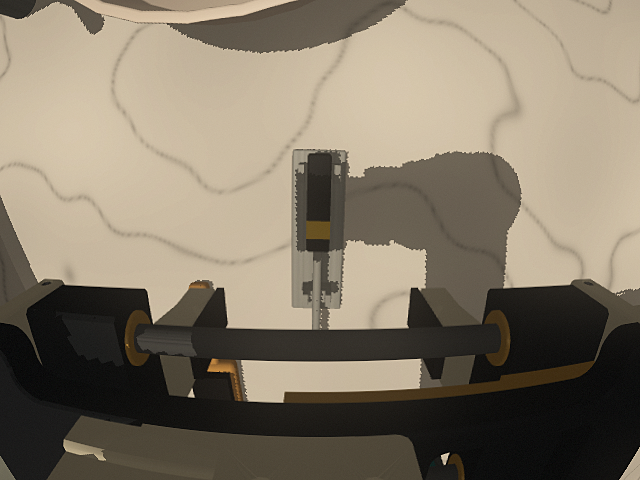

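The wrist view shows the punch nearly aligned: handle end (319,155), band (318,230), shaft (319,325). Next I'll compute the punch axis.

Run:
```python
from h import *
f=grab('wrist')
g=f['color'].max(axis=2)
for v in (165,185,205): # handle top
    r=g[v,295:345]; u=295+np.where(r<50)[0]; print(v,u.min(),u.max(),onz(f,u.mean(),v,.044)[:2])
p=onz(f,319,157,.044); q=onz(f,318.5,325,.038); print(p,q,np.degrees(np.arctan2(*(q-p)[1::-1])))
y=blobs(f,(20,150,100),(35,255,255))[0]
ys,xs=np.nonzero(y[2]); print(xs.min(),xs.max(),ys.min(),ys.max())
for v in (260,280,310): print(v,f['color'][v,305:335].max(axis=1))
```

```text
165 330 330 [ 0.48184903 -0.39542757]
185 308 330 [ 0.49654713 -0.38303039]
205 308 329 [ 0.50318636 -0.36725487]
[ 0.48792732 -0.40500541  0.044     ] [ 0.54593143 -0.2580561   0.038     ] 68.45976254112975
307 329 222 239
260 [149 150 149 150 149 144 145 147 123  69 103 115 113  98  72  76  80  76
  77  78  81  77  76  86 159 147 145 150 154 156]
280 [150 152 150 148 149 148 153 149 120 138 146 152 146 141 128 108  69  77
  79  79  83  77  72  87 158 152 155 158 161 155]
310 [206 207 203 208 208 209 205 144 126 143 151 106 107 132 107  84 140 107
 106 107 107 106 102 138 221 209 207 206 207 205]
```

Request:
step_arm([
  [0, 0.001, -0.04, 0, 0.0876],
  [0, 0.001, -0.08, 0, 0.0876],
  [0, 0.001, -0.12, 0, 0.0876],
  [0, 0.001, -0.15, 0, 0.0876],
  [0, 0.001, -0.17, 0, 0.0876],
  [0, 0.001, -0.18, 0, 0.0876],
  [0, 0.001, -0.18, 0, 0.0],
  [0, 0.001, -0.18, 0, 0.0],
  [0, 0.001, -0.18, 0, 0.0],
  [0, 0.001, -0.18, 0, 0.0],
  [0, 0.001, -0.18, 0, 0.0],
  [0, 0.001, -0.18, 0, 0.0],
  [0, 0.001, -0.18, 0, 0.0],
], newtons=45)

```text
t: 2.75
eef_pos: [0.5127, -0.3478, 0.0168]
ee_rot: [-3.141, 0.0, -1.947]
force: [0.1, -1.0, -0.2]
width: 0.0372
gripper_force: 0.0
```

Request:
step_arm([
  [0, 0, 0, 0, 0.0],
  [0, 0, 0, 0, 0.0],
  [0, 0, 0, 0, 0.0],
  [0, 0, 0, 0, 0.0],
  [0, 0, 0, 0, 0.0],
])

```text
t: 3.25
eef_pos: [0.5126, -0.3478, 0.0165]
ee_rot: [3.142, 0.0, -1.947]
force: [-0.3, 0.7, 0.7]
width: 0.0198
gripper_force: 44.9
```

Request:
step_arm([
  [0, 0, 0.03, 0, 0.0],
  [0, 0, 0.07, 0, 0.0],
  [0.01, 0.025, 0.1, 0.06, 0.0],
  [0.02, 0.055, 0.11, 0.14, 0.0],
  [0.035, 0.085, 0.11, 0.22, 0.0],
  [0.05, 0.115, 0.11, 0.3, 0.0],
  [0.065, 0.145, 0.11, 0.38, 0.0],
  [0.0744, 0.1687, 0.11, 0.456, 0.0],
  [0.0744, 0.1687, 0.08, 0.456, 0.0],
  [0.0744, 0.1687, 0.05, 0.456, 0.0],
  [0.0744, 0.1687, 0.0415, 0.456, 0.0],
  [0.0744, 0.1687, 0.0415, 0.456, 0.0],
  [0.0744, 0.1687, 0.0415, 0.456, 0.0],
])

```text
t: 4.55
eef_pos: [0.5877, -0.1795, 0.059]
ee_rot: [-3.141, -0.0, -1.491]
force: [0.0, -0.2, -1.2]
width: 0.0195
gripper_force: 44.9
```

Run:
```python
from h import *
w=grab('wrist','w2.png'); t=grab('top'); s=grab('side')
cv2.imwrite('pics/m2.png',np.hstack([cv2.resize(t['color'][240:320,290:390],None,fx=4,fy=4,interpolation=2),cv2.resize(s['color'][200:320,290:390],(400,480),interpolation=2)[:320]]))
st=arm.get_state();print(st['eef_pos'],st['ee_rot'],st['force'])
a=.08;R=lambda x,y,z:np.array([.5178+x*np.cos(a)-y*np.sin(a),-.0193+x*np.sin(a)+y*np.cos(a),z])
for n,f in(('w',w),('t',t),('s',s)): print(n,[proj(f,p).round(0) for p in (R(.056,0,.075),R(.056,-.04,.075),R(.056,-.165,.085),R(0,0,.128))])
cv2.imwrite('pics/w2c.png',w['color'])
```

```text
[ 0.58791016 -0.17944586  0.05956073] [-3.13924761e+00 -3.70238092e-04 -1.49091343e+00] [ 0.65694165 -0.22191361 -1.02654204]
w [array([318., 525.]), array([318., 494.]), array([319., 332.]), array([410., 585.])]
t [array([326., 268.]), array([343., 266.]), array([397., 260.]), array([329., 290.])]
s [array([323., 257.]), array([328., 245.]), array([342., 207.]), array([351., 241.])]
```

View pics/m2.png

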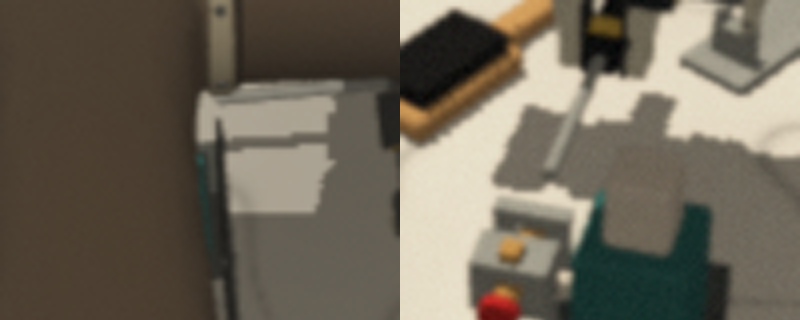

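The side crop shows the punch tip at full-image pixel about (327,243), pointing at the lock's entry cheek. The projected target was (328,245), so the tip may sit slightly high. I'll measure the shaft line against the intended axis.

Run:
```python
from h import *
s=grab('side'); a=.08
R=lambda x,y,z:np.array([.5178+x*np.cos(a)-y*np.sin(a),-.0193+x*np.sin(a)+y*np.cos(a),z])
g=cv2.cvtColor(s['color'],cv2.COLOR_BGR2GRAY)
print(g[216:250:2,318:350])
for y in (-.04,-.07,-.1): print(y,proj(s,R(.056,y,.075)),'dx5mm',proj(s,R(.061,y,.075)),'dz5mm',proj(s,R(.056,y,.08)))
for A,c,m in blobs(s,(0,150,80),(8,255,255),(295,260,330,290))[:1]: print('red',A,c,proj(s,R(.056,.0657,.075)),proj(s,R(.056,.0697,.075)))
```

```text
[[ 82  86 135 194 217 220 221 219 220 220 219 204 178 151 143 140 116  61
   35  56  68  71  59  37  17  13  29  38  70  95 102 103]
 [ 85  94 112 162 211 218 221 221 219 221 221 220 219 218 218 218 209 171
  107  77  79 103 123 114 111 119 124  84  86 112 113 106]
 [124 162 193 209 218 220 222 222 220 220 219 219 221 221 220 220 208 168
  105  82 117 174 209 218 217 218 212 202 204 207 204 202]
 [209 218 222 222 219 222 221 220 223 221 221 222 221 221 220 212 192 155
  127 119 165 210 219 219 222 221 219 220 220 220 221 215]
 [222 224 224 223 220 222 221 221 221 222 221 224 220 221 212 191 168 150
  139 164 206 217 220 222 221 220 221 219 219 220 213 186]
 [222 218 204 169 152 156 175 200 210 211 218 220 219 210 189 168 152 141
  170 205 220 220 220 220 221 220 221 220 220 213 185 135]
 [221 204 155 117 109 108 108 111 112 128 147 152 153 157 163 152 137 157
  204 219 219 218 214 219 219 219 219 219 217 197 138 109]
 [216 185 134 108 104 106 107 104 107 108 107 108 119 143 151 135 116 150
  195 203 190 152 136 148 151 152 148 154 152 137 117 106]
 [189 136 110 108 105 109 106 107 10
[... 857 characters left out ...]
 103 101 101 101  99 100 101 100 100]
 [112 108 107 104 108 108 112 124 159 188 182 152 138 127 113 105 104 101
  106 104 106 103 103 100 103 109 106 104 103 101 103 103]
 [196 194 199 198 198 199 202 207 217 219 221 219 216 197 148 115 109 109
  106 106 102  91  90  96 100 103 103 103 103 106 105 105]]
-0.04 [328.07473708 244.71719625] dx5mm [325.76622987 244.2992826 ] dz5mm [328.10384814 242.8732804 ]
-0.07 [331.72125823 236.07075737] dx5mm [329.45586856 235.67041061] dz5mm [331.76048615 234.23908835]
-0.1 [335.22228532 227.76930631] dx5mm [332.99844418 227.38547163] dz5mm [335.27080647 225.95038717]
red 76 [314.14473684 277.56578947] [313.92387164 278.27098306] [313.3443267  279.64516949]
```

Request:
step_arm([
  [-0.002, 0, -0.0018, 0, 0.0],
  [-0.003, 0.01, -0.0018, 0, 0.0],
  [-0.0036, 0.02, -0.0018, 0, 0.0],
  [-0.0044, 0.03, -0.0018, 0, 0.0],
  [-0.0044, 0.03, -0.0018, 0, 0.0],
  [-0.0044, 0.03, -0.0018, 0, 0.0],
], newtons=60)

```text
t: 5.35
eef_pos: [0.5827, -0.1485, 0.0564]
ee_rot: [-3.141, -0.0, -1.49]
force: [1.0, 0.6, -0.6]
width: 0.0194
gripper_force: 59.9
```

Run:
```python
from h import *
s=grab('side','s3.png'); a=.08; st=arm.get_state(); print(st['eef_pos'],st['force'])
R=lambda x,y,z:np.array([.5178+x*np.cos(a)-y*np.sin(a),-.0193+x*np.sin(a)+y*np.cos(a),z])
g=cv2.cvtColor(s['color'],cv2.COLOR_BGR2GRAY)
print(g[226:262:2,315:342])
for y in (-.01,-.04,-.07): print(y,proj(s,R(.056,y,.075)))
cv2.imwrite('pics/s3c.png',cv2.resize(s['color'][210:300,290:390],None,fx=6,fy=6,interpolation=2))
```

```text
[ 0.58270895 -0.14881774  0.05633388] [-0.68335374 -0.49880776 -1.05369697]
[[224 224 224 226 224 223 225 226 225 223 222 219 210 198 186 177 162 132
   81  53  67  71  69  50  26  24  45]
 [224 225 226 224 224 224 226 224 223 223 223 225 224 222 221 221 220 203
  155  95  81 101 146 173 167 154 151]
 [225 222 225 225 225 223 224 224 223 224 225 223 224 224 224 221 218 190
  122  81  91 146 205 219 221 221 221]
 [225 225 225 225 224 225 225 224 223 224 225 224 224 223 222 221 208 174
  140 124 135 187 216 222 222 223 220]
 [224 223 205 170 156 155 159 177 204 215 221 223 223 221 220 208 180 161
  146 154 190 217 221 220 221 221 224]
 [222 203 159 118 110 108 110 111 116 130 150 153 159 173 192 177 161 147
  152 189 215 220 218 212 211 213 220]
 [217 190 131 110 108 106 113 111 108 109 110 108 107 117 137 155 145 126
  125 150 173 183 154 121 118 130 146]
 [191 137 110 111 110 111 108 107 108 110 105 109 115 132 150 149 121 103
  105 110 111 108 109 105 106 107 107]
 [140 114 107 109 109 106 106 106 108 107 107 114 130 150 152 129 107 104
  108 107 107 109 108 107 108 106 102]
 [110 1
[... 412 characters left out ...]
104 108 106 104  95  93  92  98]
 [117 126 134 144 150 151 152 156 159 160 162 160 157 155 154 150 150 135
  114 108 105 101  95  91  92  91  96]
 [ 75  78  76  76  80  83  87  92 100 105 112 118 129 136 141 147 142 127
  103 103 106  98  90  89  88  92  98]
 [ 80  75  77  81  84  81  76  72  77  73  76  77  76  79  79  77  82  84
   93 100  98  94  90  88  94  96 101]
 [145 141 137 127 131 138 136 128 100  87  80  76  72  74  76  77  76  92
  118 120 102  94  88  89  94  97  98]
 [161 158 160 160 159 157 159 158 157 152 147 143 138 127 110  84  85 120
  167 159 116  92  88  90  87  89  94]]
-0.01 [324.27345987 253.73058455]
-0.04 [328.07473708 244.71719625]
-0.07 [331.72125823 236.07075737]
```

View pics/s3c.png

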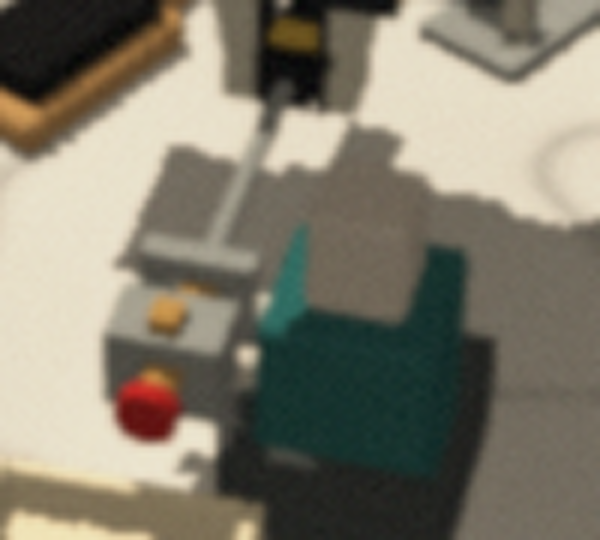

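The side crop shows the shaft passing behind the entry cheek top, on line with the pin axis. Driving.

Request:
step_arm([
  [-0.0004, 0.005, 0.001, 0, 0.0],
  [-0.0008, 0.01, 0.001, 0, 0.0],
  [-0.0012, 0.015, 0.001, 0, 0.0],
  [-0.0016, 0.02, 0.001, 0, 0.0],
  [-0.002, 0.025, 0.001, 0, 0.0],
])

```text
t: 5.9
eef_pos: [0.5806, -0.1248, 0.0575]
ee_rot: [3.142, -0.001, -1.491]
force: [0.5, -6.9, -1.0]
width: 0.0196
gripper_force: 59.9
```

Request:
step_arm([
  [-0.0004, 0.005, 0, 0, 0.0],
  [-0.0008, 0.01, 0, 0, 0.0],
  [-0.0012, 0.015, 0, 0, 0.0],
  [-0.0016, 0.02, 0, 0, 0.0],
  [-0.002, 0.025, 0, 0, 0.0],
  [-0.0024, 0.03, 0, 0, 0.0],
  [-0.0028, 0.035, 0, 0, 0.0],
])

```text
t: 6.6
eef_pos: [0.5777, -0.0897, 0.0574]
ee_rot: [3.141, -0.001, -1.491]
force: [-0.8, 0.2, -1.2]
width: 0.0197
gripper_force: 59.9
```

Request:
step_arm([
  [-0.0004, 0.004, 0, 0, 0.0],
  [-0.0006, 0.008, 0, 0, 0.0],
  [-0.0008, 0.01, 0, 0, 0.0],
  [-0.0008, 0.01, 0, 0, 0.0],
  [-0.0008, 0.01, 0, 0, 0.0],
])

```text
t: 7.1
eef_pos: [0.577, -0.079, 0.0573]
ee_rot: [-3.142, 0.0, -1.491]
force: [-0.0, -0.2, -1.1]
width: 0.0197
gripper_force: 59.9
```

Run:
```python
from h import *
s=grab('side'); st=arm.get_state(); print(st['eef_pos'],st['force'])
for A,c,m in blobs(s,(0,150,80),(8,255,255),(250,250,350,360))[:2]: print('red',A,c,onz(s,*c,.017))
cv2.imwrite('pics/s4c.png',cv2.resize(s['color'][230:365,250:390],None,fx=4,fy=4,interpolation=2))
```

```text
[ 0.57701003 -0.07914131  0.05725126] [ 0.42953332 -0.12761392 -0.88017021]
red 62 [309.88709677 313.09677419] [0.56271875 0.08858844 0.017     ]
```

View pics/s4c.png

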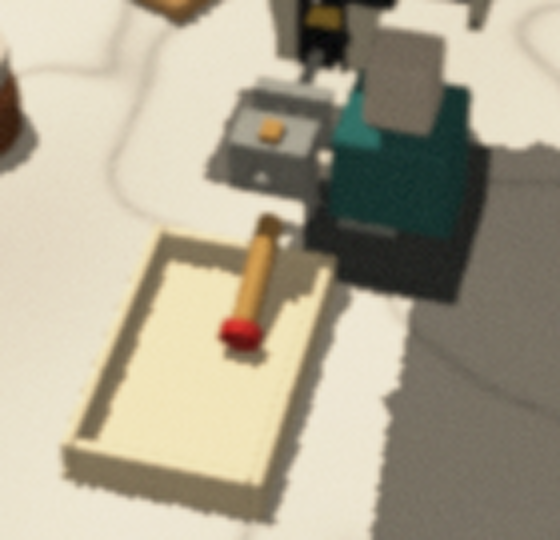

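The side crop shows the pin out of the lock. Its red head is on the dish floor at crop (240,333), and its tail at (268,222) appears to lean on the dish's near rim. I'll check the geometry.

Run:
```python
from h import *
from scipy.optimize import least_squares
s=grab('side')
# dish outer top corners from crop: px=250+u/4, 230+v/4
C=[onz(s,250+u/4,230+v/4,.026) for u,v in((162,230),(336,262),(260,490),(66,448))]
print(np.round(C,4)); c=np.mean(C,axis=0); print('dish c',c,[np.linalg.norm(C[i]-C[i-1]).round(3) for i in range(4)])
H=onz(s,250+240/4,230+333/4,.017); cc,d=ray(s,250+268/4,230+224/4); d/=np.linalg.norm(d)
# tail end (axis) 66 mm from head centre on the ray
b=d@(cc-H); q=(cc-H)@(cc-H)-.066**2; disc=b*b-q; print('disc',disc)
e=(C[3]+C[2]-C[0]-C[1]); e/=np.linalg.norm(e); ex=np.array([e[1],-e[0],0])
for sg in(-1,1):
    T=cc+d*(-b+sg*np.sqrt(max(disc,0))); M=T+(H-T)*35/66; print('tail',T.round(4),'mid',M.round(4),'mid in dish',((M-c)@ex).round(4),((M-c)@e).round(4))
```

```text
[[0.622  0.0448 0.026 ]
 [0.5316 0.0351 0.026 ]
 [0.5169 0.1814 0.026 ]
 [0.6081 0.1904 0.026 ]]
dish c [0.56963331 0.11289337 0.026     ] [np.float64(0.146), np.float64(0.091), np.float64(0.147), np.float64(0.092)]
disc 0.0013550399575885663
tail [0.5533 0.0739 0.0806] mid [0.5581 0.0819 0.0469] mid in dish -0.0145 -0.0298
tail [0.5718 0.0247 0.0291] mid [0.5668 0.0587 0.0227] mid in dish -0.0081 -0.0536
```

The pin's middle is about (−8, −54) mm in the dish frame and about 25 mm high, which meets step 2. I'll retract and take the punch back.

Request:
step_arm([
  [0.001, -0.015, 0, 0, 0.0],
  [0.0028, -0.035, 0, 0, 0.0],
  [0.0048, -0.06, 0, 0, 0.0],
  [0.0068, -0.085, 0, 0, 0.0],
  [0.0088, -0.11, 0, 0, 0.0],
  [0.0088, -0.12, 0.03, 0, 0.0],
  [0.002, -0.14, 0.065, -0.09, 0.0],
  [-0.012, -0.165, 0.07, -0.18, 0.0],
  [-0.027, -0.19, 0.07, -0.27, 0.0],
  [-0.04, -0.22, 0.07, -0.36, 0.0],
  [-0.053, -0.245, 0.07, -0.42, 0.0],
  [-0.0644, -0.2687, 0.07, -0.456, 0.0],
  [-0.0644, -0.2687, 0.07, -0.456, 0.0],
  [-0.0644, -0.2687, 0.04, -0.456, 0.0],
  [-0.0644, -0.2687, 0.01, -0.456, 0.0],
  [-0.0644, -0.2687, -0.015, -0.456, 0.0],
  [-0.0644, -0.2687, -0.03, -0.456, 0.0],
  [-0.0644, -0.2687, -0.038, -0.456, 0.0],
  [-0.0644, -0.2687, -0.0407, -0.456, 0.0],
  [-0.0644, -0.2687, -0.0407, -0.456, 0.0],
])

```text
t: 9.2
eef_pos: [0.5128, -0.348, 0.0171]
ee_rot: [-3.141, -0.0, -1.946]
force: [0.4, -0.1, -0.9]
width: 0.0199
gripper_force: 59.9
```

Request:
step_arm([
  [0, 0, -0.0005, 0, 0.0876],
  [0, 0, -0.0005, 0, 0.0876],
  [0, 0, -0.0005, 0, 0.0876],
  [0, 0, -0.0005, 0, 0.0876],
  [0, 0, -0.0005, 0, 0.0876],
  [0, 0, -0.0005, 0, 0.0876],
  [0, 0, -0.0005, 0, 0.0876],
  [0, 0, 0.03, 0, 0.0876],
  [0, 0, 0.07, 0, 0.0876],
  [0, 0, 0.12, 0, 0.0876],
  [0, 0, 0.17, 0, 0.0876],
  [0, 0, 0.179, 0, 0.0876],
  [0, 0, 0.179, 0, 0.0876],
])

```text
t: 10.5
eef_pos: [0.5138, -0.3483, 0.1985]
ee_rot: [-3.136, 0.0, -1.947]
force: [-0.3, -0.9, -0.9]
width: 0.0877
gripper_force: 0.0
```

Run:
```python
from h import *
f=grab('wrist','w5.png')
for a,c,m in blobs(f,(20,150,100),(35,255,255))[:1]: print(a,c,onz(f,*c,.044))
s=grab('side')
for A,c,m in blobs(s,(0,150,80),(8,255,255),(250,250,350,360))[:1]: print('red',A,c)
for A,c,m in blobs(s,(20,150,100),(35,255,255),(350,160,430,220))[:1]: print('yel',A,c)
cv2.imwrite('pics/w5c.png',cv2.resize(f['color'][120:360,220:420],None,fx=2,fy=2))
```

```text
358 [318.98324022 228.70111732] [ 0.51281877 -0.34698697  0.044     ]
red 62 [309.93548387 312.98387097]
```

View pics/w5c.png

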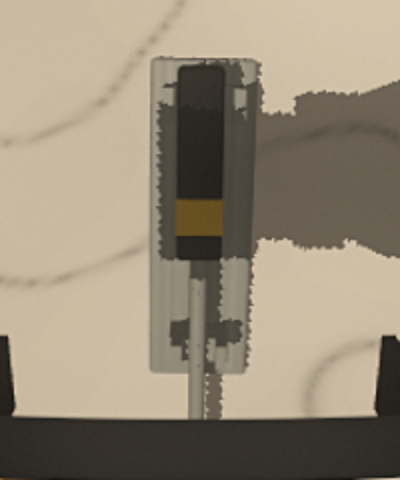

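The crop shows the punch lying in both notches; the band is within 1 mm of where it was. Now I'll go above the bottle.

Request:
step_arm([
  [0, 0.04, 0.01, -0.14, 0.0876],
  [0, 0.08, 0.01, -0.28, 0.0876],
  [0, 0.12, 0.01, -0.42, 0.0876],
  [0.001, 0.16, 0.01, -0.56, 0.0876],
  [0.002, 0.2, 0.01, -0.7, 0.0876],
  [0.003, 0.24, 0.01, -0.84, 0.0876],
  [0.004, 0.28, 0.01, -0.98, 0.0876],
  [0.005, 0.31, 0.01, -1.115, 0.0876],
  [0.005, 0.3287, 0.01, -1.115, 0.0876],
  [0.005, 0.3287, 0.01, -1.115, 0.0876],
  [0.005, 0.3287, 0.01, -1.115, 0.0876],
])

```text
t: 11.7
eef_pos: [0.5169, -0.0191, 0.2041]
ee_rot: [-3.141, -0.003, -3.06]
force: [-0.3, 0.8, 0.2]
width: 0.0875
gripper_force: 0.0
```

Run:
```python
from h import *
f=grab('wrist','w6.png'); st=arm.get_state(); print(st['eef_pos'],st['ee_rot'])
print('pred cap',proj(f,(.5178,-.0193,.128)), 'tcp-col', proj(f,(*st['eef_pos'][:2],.128)))
```

```text
[ 0.51699001 -0.01954636  0.20435848] [-3.14107645e+00 -2.29798254e-03 -3.06126523e+00]
pred cap [314.70125084 258.3913852 ] tcp-col [314.42962087 257.20637127]
```

View pics/w6.png

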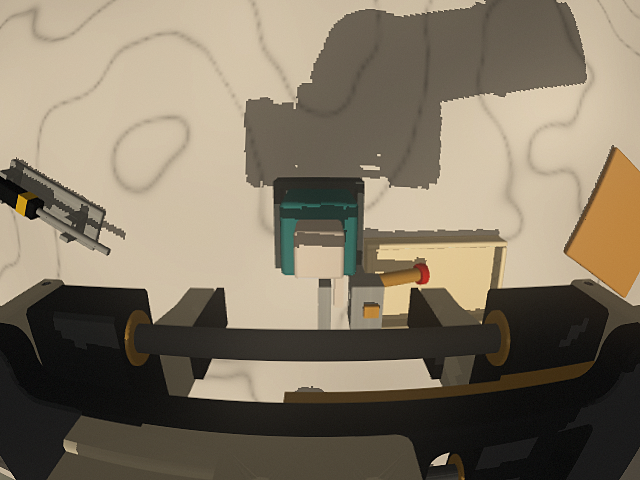

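The wrist view shows the cap top near (320,255) against a predicted (315,258). The pin rests in the dish with its head at (421,273). I'll measure the cap edges.

Run:
```python
from h import *
f=grab('wrist')
g=cv2.cvtColor(f['color'],cv2.COLOR_BGR2HSV)
for v in (250,258,266): print(v,g[v,288:354:2].tolist()[:5],[x for x in range(285,356) if g[v,x,1]<90 and g[v,x,2]>140][::100] , (lambda L:(L[0],L[-1]))([x for x in range(285,356) if g[v,x,1]<90 and g[v,x,2]>140]))
print(f['color'][222:284:2,320].tolist())
for u,v in((295,255),(345,255),(320,233),(320,277)): print(onz(f,u,v,.128))
```

```text
250 [[81, 105, 117], [82, 103, 114], [82, 114, 114], [49, 35, 115], [17, 66, 192]] [295] (295, 344)
258 [[81, 102, 117], [82, 106, 115], [81, 107, 114], [51, 38, 114], [16, 67, 193]] [295] (295, 343)
266 [[81, 101, 114], [82, 103, 114], [82, 104, 115], [72, 58, 119], [16, 67, 193]] [295] (295, 343)
[[67, 81, 92], [69, 81, 91], [69, 83, 94], [67, 81, 90], [72, 86, 96], [127, 151, 170], [73, 86, 98], [76, 92, 104], [77, 93, 105], [77, 91, 102], [79, 94, 106], [72, 86, 97], [175, 206, 227], [162, 191, 212], [162, 191, 212], [163, 191, 212], [163, 191, 212], [162, 190, 212], [163, 190, 211], [163, 192, 212], [163, 191, 212], [162, 193, 213], [163, 192, 214], [161, 190, 211], [161, 192, 212], [162, 192, 213], [162, 191, 211], [160, 188, 210], [119, 143, 154], [50, 59, 63], [53, 62, 66]]
[ 0.51674996 -0.03298815  0.128     ]
[5.14043190e-01 1.18671457e-04 1.28000000e-01]
[ 0.50039653 -0.01770233  0.128     ]
[ 0.53095343 -0.01513246  0.128     ]
```

The cap top spans columns 295–344 and rows 233–277, about 31 × 33 mm, so it is centred near (0.516, −0.017). That agrees with the top view to about 2 mm. I'll descend and grip.

Request:
step_arm([
  [0, 0.0015, -0.04, 0, 0.0876],
  [0, 0.0015, -0.07, 0, 0.0876],
  [0, 0.0015, -0.09, 0, 0.0876],
  [0, 0.0015, -0.102, 0, 0.0876],
  [0, 0.0015, -0.107, 0, 0.0876],
  [0, 0.0015, -0.107, 0, 0.03],
  [0, 0.0015, -0.107, 0, 0.03],
  [0, 0.0015, -0.107, 0, 0.03],
  [0, 0.0015, -0.107, 0, 0.03],
  [0, 0.0015, -0.107, 0, 0.03],
  [0, 0.0015, -0.107, 0, 0.03],
  [0, 0.0015, -0.107, 0, 0.03],
  [0, 0.0015, -0.107, 0, 0.03],
  [0, 0.0015, -0.107, 0, 0.03],
  [0, 0.0015, -0.107, 0, 0.03],
  [0, 0.0015, -0.107, 0, 0.03],
], newtons=30)

```text
t: 13.4
eef_pos: [0.5176, -0.0177, 0.0986]
ee_rot: [3.142, 0.0, -3.062]
force: [0.2, -0.6, 1.3]
width: 0.0335
gripper_force: 30.0
```

Request:
step_arm([
  [0, 0, 0.008, 0, 0.03],
  [0, 0, 0.018, 0, 0.03],
  [0, 0, 0.03, 0, 0.03],
  [0, 0, 0.045, 0, 0.03],
  [0, 0, 0.065, 0, 0.03],
  [0, 0, 0.085, 0, 0.03],
  [0, 0, 0.105, 0, 0.03],
  [0, 0, 0.125, 0, 0.03],
  [0, 0, 0.14, 0, 0.03],
  [0, 0, 0.145, 0, 0.03],
  [0, 0, 0.145, 0, 0.03],
])

```text
t: 14.5
eef_pos: [0.5178, -0.0176, 0.2446]
ee_rot: [3.141, 0.002, -3.062]
force: [0.8, 0.5, -3.1]
width: 0.034
gripper_force: 30.0
```

Request:
step_arm([
  [-0.001, 0.01, 0, 0, 0.03],
  [-0.003, 0.03, 0, 0, 0.03],
  [-0.005, 0.06, 0, 0, 0.03],
  [-0.008, 0.09, 0, 0, 0.03],
  [-0.01, 0.125, 0, 0, 0.03],
  [-0.013, 0.16, 0, 0, 0.03],
  [-0.015, 0.195, 0, 0, 0.03],
  [-0.018, 0.23, 0, 0, 0.03],
  [-0.02, 0.265, 0, 0, 0.03],
  [-0.023, 0.3, 0, 0, 0.03],
  [-0.026, 0.33, 0, 0, 0.03],
  [-0.028, 0.355, 0, 0, 0.03],
  [-0.029, 0.375, 0, 0, 0.03],
  [-0.0304, 0.385, -0.01, 0, 0.03],
  [-0.0304, 0.3885, -0.03, 0, 0.03],
  [-0.0304, 0.3885, -0.055, 0, 0.03],
  [-0.0304, 0.3885, -0.08, 0, 0.03],
  [-0.0304, 0.3885, -0.105, 0, 0.03],
  [-0.0304, 0.3885, -0.12, 0, 0.03],
  [-0.0304, 0.3885, -0.128, 0, 0.03],
])

```text
t: 16.5
eef_pos: [0.4863, 0.3693, 0.113]
ee_rot: [-3.139, -0.003, -3.063]
force: [-0.7, 0.2, -1.7]
width: 0.0339
gripper_force: 30.0
```

Run:
```python
from h import *
s=grab('side','s7.png'); st=arm.get_state(); print(st['eef_pos'],st['force'],st['width'])
for a,c,m in blobs(s,(8,120,80),(22,255,255),(150,330,450,480))[:1]:
    r=cv2.minAreaRect(cv2.findNonZero(m)); print(a,c)
print('tray corners pred',[proj(s,(.4874+dx,.3709+dy,.01)).round(0) for dx,dy in((0,0),(.035,0),(0,.035))])
```

```text
[0.48622019 0.36933245 0.11256612] [-0.57224523 -0.07858755 -3.75712436] 0.03387144970016922
3111 [293.49630344 462.10928962]
tray corners pred [array([289., 458.]), array([268., 450.]), array([280., 480.])]
```

View pics/s7.png

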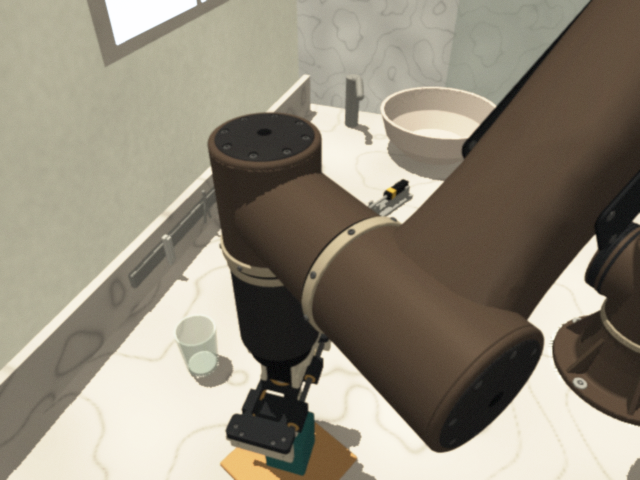

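The side view shows the bottle (about (290,455)) upright over the tray's middle. I'll lower the last 12 mm.

Request:
step_arm([
  [0, 0, -0.004, 0, 0.03],
  [0, 0, -0.008, 0, 0.03],
  [0, 0, -0.01, 0, 0.03],
  [0, 0, -0.012, 0, 0.03],
  [0, 0, -0.0135, 0, 0.03],
  [0, 0, -0.0145, 0, 0.03],
  [0, 0, -0.0145, 0, 0.03],
])

```text
t: 17.25
eef_pos: [0.4872, 0.3709, 0.1011]
ee_rot: [3.142, 0.0, -3.062]
force: [-0.1, -0.1, -2.8]
width: 0.0338
gripper_force: 30.0
```

Request:
step_arm([
  [0, 0, -0.0007, 0, 0.03],
  [0, 0, -0.0014, 0, 0.03],
  [0, 0, -0.0014, 0, 0.03],
  [0, 0, -0.0014, 0, 0.03],
])

```text
t: 17.65
eef_pos: [0.4874, 0.3709, 0.1006]
ee_rot: [3.141, 0.001, -3.061]
force: [-2.3, -2.3, 6.6]
width: 0.0338
gripper_force: 30.0
```

On the tray (7 N up). Release and withdraw.

Request:
step_arm([
  [0, 0, 0.0005, 0, 0.0876],
  [0, 0, 0.0005, 0, 0.0876],
  [0, 0, 0.0005, 0, 0.0876],
  [0, 0, 0.0005, 0, 0.0876],
  [0, 0, 0.0005, 0, 0.0876],
  [0, 0, 0.0005, 0, 0.0876],
  [0, 0, 0.0005, 0, 0.0876],
  [0, 0, 0.0005, 0, 0.0876],
  [0, 0, 0.03, 0, 0.0876],
  [0, 0, 0.07, 0, 0.0876],
  [0, 0, 0.11, 0, 0.0876],
  [0, 0, 0.15, 0, 0.0876],
  [0, -0.04, 0.15, 0, 0.0876],
  [0, -0.08, 0.15, 0, 0.0876],
  [0, -0.12, 0.15, 0, 0.0876],
  [0, -0.15, 0.15, 0, 0.0876],
  [0, -0.15, 0.15, 0, 0.0876],
  [0, -0.15, 0.15, 0, 0.0876],
])

```text
t: 19.45
eef_pos: [0.4874, 0.2204, 0.2501]
ee_rot: [3.141, 0.001, -3.063]
force: [-0.0, 0.0, -0.4]
width: 0.0875
gripper_force: 0.0
```

Run:
```python
from h import *
t=grab('top','t8.png'); s=grab('side'); st=arm.get_state(); print(st['t'],st['eef_pos'],st['force'])
for a,c,m in blobs(s,(0,150,80),(8,255,255),(250,250,350,360))[:1]: print('red',a,c)
cv2.imwrite('pics/t8c.png',np.hstack([cv2.resize(t['color'][200:370,100:345],(400,278)),cv2.resize(s['color'][260:480,160:400],(400,367))[:278]]) if 0 else cv2.resize(s['color'][150:480],(640,330)))
```

```text
19.55 [0.48735064 0.2214194  0.24971903] [-0.14349789 -0.33103992 -0.627472  ]
red 61 [309.96721311 313.1147541 ]
```

View pics/t8c.png

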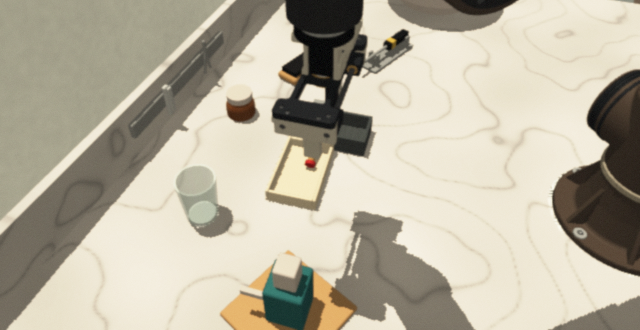

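The bottle stands upright in the middle of the tray (about (288,295) in the crop). The pin is unmoved in the dish, the punch is in its rest, and the bystanders are undisturbed.

```bash
python3 -c "
from station import arm
print(arm.job_done())"
```

```text
the job is handed in; nothing more can be done
None
```

The job is handed in at about 19.6 s of robot time; the hand-in gave no verdict. In my last images the pin lay in the dish, leaning on its rim, the punch was back in its rest, and the bottle stood upright in the middle of the tray.

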